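# Park the regulator carriage with its kick-down brake

### The job

Flick up the kicked-down brake pedal of the carriage that carries the regulator, so that its rubber foot is clear, and run the carriage gently along its bench slide up against the rubber buffer of the stop block. Then push the pedal down again firmly, without crushing the rubber foot, keeping the carriage tight against the buffer meanwhile, so that when you let go the foot grips the strip and the carriage still stands against the stop. Do not drag the carriage along with the foot down, and leave the bottle, gauge, spanner and box beside the slide where they are.

Things in the scene. Friction and masses are not known exactly. Their poses are not given: they have to be found in the camera images.
- bench_slide: Low aluminium bed 110 x 520 x 12 mm bolted to the bench, with two steel rails (tops at 26 mm), a flat steel brake strip between them and a grey end block 36 mm high at each end. Origin: centre of its underside. y runs along the rails, from the brake pedal towards the stop block; x across, z up. Offsets and directions given below are in this frame, heights above the bench.
- carriage (a joint): y (m) of the carriage's centre in the bench_slide frame; grows towards the stop block; runs freely (under 1 N). Carriage: aluminium plate 130 (x) x 150 (y) x 10 mm, top at 50 mm, on four bearing blocks. A regulator (grey, 44 mm, blue knob up to 168 mm, gauge towards -x) is clamped on it 4 mm behind to 40 mm ahead of its centre. Its -y edge is free to be pushed beside the brake (|x| 25 to 60 mm).
- carriage_nose (a point): Middle of the carriage plate's front (+y) edge, 75 mm ahead of the carriage's centre, at 45 mm height. This edge meets the buffer. The carriage weighs about 2 kg with its load.
- stop_block: Dark steel saddle 104 (x) x 30 (y) mm clamped across both rails, 75 mm high with its black star grip; it does not move. Origin: on the bench below its middle; same axes as bench_slide.
- stop_face (a point): Tip of the stop block's black rubber buffer (16 mm diameter), 21 mm from the block's middle towards the carriage, at 45 mm height. The y of carriage_nose in this point's frame is minus the gap, 0 when they touch. The carriage may press on it with up to 30 N.
- brake_pivot (a point): Hinge axis of the brake lever (parallel to x), carried by the carriage between two steel cheeks (36 mm wide over all, 64 mm high, ending 97 mm behind the carriage's centre): 86 mm behind (-y) the carriage's centre, mid-width, at 52 mm height.
- brake_lever (a joint): Lever angle (rad): 0 fully up against a fixed stop, grows as the pedal goes down. The pedal arm points to -y at an elevation of 1.36 rad minus this angle. The foot bites at 0.95 to 1.25: where, depends on the strip's height, which differs by 3 mm between slides and is not measured, so feel for it. Hard limit 1.42. A friction washer (0.4 Nm, about 4 N at the pedal) keeps the lever where it is left.
- pedal (a point): Middle of the pedal, 92 mm from the pivot along the arm: a flat dark pad with rubber face, 26 mm wide (x), 42 mm long (along the arm), 10 mm thick; can be pinched across its width from above. About 75 mm high when kicked down, 142 mm when up. With the carriage held home, 14 to 20 N in all, square to the arm, sets the brake; well over 25 N crushes the foot.
- brake_foot: Rubber foot (18 mm ball) on a sprung stem (35 N/mm) leaning to -y below the pivot; origin: ball centre, 30 mm from the pivot. Pressed on the strip (about 20 N per Nm at the lever beyond the washer) it scrapes forward (friction 0.9) and drives the carriage back off the stop with 0.7 to 0.9 of that force, unless it is pushed home as well; else it jams short or comes loose. Crushed over 80 N.
- bottle: Small red threadlock bottle, 23 x 40 x 108 mm, standing beside the slide. Origin: centre of its underside. Bystander.
- loose_gauge: Black pressure gauge with brass stem, 62 x 43 x 23 mm, lying beside the slide. Origin: centre of its underside. Bystander.
- spanner: Combination spanner, 194 mm long, 32 mm wide, 8 mm thick, lying in front of the slide. Origin: centre of its underside. Bystander.
- spare_box: Small white and blue product box, 51 x 66 x 86 mm, standing behind the slide. Origin: centre of its underside. Bystander.

How it is judged:
By the outcome, as a careful person would: the job done as asked, in the order asked, and still so for the second after the job is handed in, with the robot touching nothing.
It also fails if it takes over 64 s, if anything falls off the work surface, if the arm or the gripper's body presses on something with over 40 N, if the wrist force passes 120 N, or if a joint passes its speed limit or range.

### The arm

A 6-joint arm with a two-finger parallel gripper is mounted at the origin on a cart in front of the work surface, level with it; the furniture and walls round the work are solid. World frame = base frame: x ahead of the robot, y to its left, z up, the work surface at z = 0. Lengths are in m, angles in degrees, forces in N, time in s.
With the tool pointing down it reaches from about 0.25 to 0.725 m from the base axis. Payload 9.7 kg.
Tool frame: the origin (TCP) lies midway between the tips of the shut fingers; the grasp point (between the pads) lies 19 mm behind it (bot.hold_point_z is the distance from the TCP to the grasp point, in m); z points along the fingers, y is the line along which they close (so a half turn about z gives the same grasp; the last joint's range is limited). The gripper opens to 85 mm and grips with 20 to 120 N. Pads are 22 mm wide; open, the fingers measure 114 mm over their backs; the gripper's body (76 mm by 85 mm) begins 54 mm behind the grasp point. The pads swing forward as they close: fully open they stand 13 mm farther back than shut.
Start: joints at [0, 4.979, 10.078, 95.1, 0, 90], TCP at [0.55, -0, 0.231] pointing down, gripper open.
Joint ranges: [-179.16, 179.16], [-48.56, 103.87], [-65.8, 70.77], [-126.05, 130.52], [-82.76, 87.17], [-180, 180]. Speed limits (degrees/s): [127.2, 127.2, 147.25, 180, 180, 180].

### API

Orientations are given as [roll, pitch, yaw] about the fixed x, y, z axes, in that order (R = Rz(yaw) Ry(pitch) Rx(roll)).
In Python, from workcell import bot gives the robot as it stands.
- The arm moves only by the tool play_rows, never from a script. Its argument "steps" is a list that holds one entry, the list of rows, each a list of 4 numbers: the shift along the tool's x, y, z in m, then the turn about the tool's z in rad. In form: [[[tx, ty, tz, yaw], ...]]. A call has exactly 5 rows; each row shifts and turns the commanded pose from where the row before left it, along the tool's axes as they then stand; what a row does not reach is not made up. A row lasts 1/12 s, in which the tool goes at most 41.7 mm and 7.16 degrees, less where a joint would pass 70% of its speed; a pose out of reach is approached as far as the arm can. A call is refused whole if a number of a shift passes 0.0417 or a number of a turn 0.125, either way. A call with a gripper value outside its range is refused whole. "gripper" is the finger opening in m, from 0 to 0.0854, set as the call begins (left out, the last holds). The fingers move at their own pace and stop on an object; "squeeze" is the grip in N (left out, the last holds). Time passes only in rows, so rows that do not move let the fingers close, or fill a call up. It gives the time, the measured TCP pose, the force, the opening and the grip force at its end, in the units of the state.
- bot.get_obs(): the state, without advancing time (a new reading comes with each control period).
- bot.camera(name): name is "scene" or "side" or "wrist"; returns a dict with "img" (420x560x3 uint8, blue, green, red), "vfov" (degrees; the focal length in pixels is half the picture's height over the tangent of half this angle, whatever the lens; pixels are square), "cx", "cy" (the principal point, pixels), "D" ([k1, k2, p1, p2, k3] as OpenCV has them; the pictures are not rectified), "xyz" and "attitude" of the camera in the world. Camera axes: x right, y down, z forward; pixel columns grow to the right and rows downward; lengths in m; the calibration is good to about 2 mm. A picture is of the moment at which its call begins. There is no depth.
- bot.job_done(): hands the job in; it is judged then, once.
The state is a dict: "time": time; "q": joint angles; "qd": joint speeds; "joint_efforts": joint torques, N m; "ee_pos": TCP position; "tcp_rot": TCP orientation; "wrist_force": force on the tool from outside, world axes, zero at the start; "torque": the same for the moment, N m; "opening": finger opening in m; "grasp_force": force on a finger pad.
Only numpy, scipy, OpenCV 4.12 (cv2) and the standard library are available. Lean on these libraries where they do the work, as an engineer would, in place of code of your own. Each camera call takes 0.05 s, during which the arm holds its last target. There are 200 camera calls.

## Working session

There is one attempt and no reset: what is moved stays moved. The work goes in short steps, Python scripts to look and compute and a tool call to move; the robot and the scene stay as the last step left them, time stands still between calls to the robot, and variables do not carry over. Pictures are saved under pics/ and viewed, at most 12 in all, crops included, and the job is handed in when it is done.

Besides the shell and the picture viewer there is one more tool, called after "Call:" by a JSON object that holds its "fn" and its "kwargs", one argument or row to a line. play_rows: Moves the arm, as the interface text tells. Its arguments: {"type":"object","properties":{"steps":{"type":"array","items":{"type":"array","items":{"type":"array","items":{"type":"number"}}}},"gripper":{"type":"number"},"squeeze":{"type":"number"}},"required":["steps"]}

```bash
mkdir -p pics; ls
python3 - <<'E'
from workcell import bot
import cv2
for n in("scene","side","wrist"):
    c=bot.camera(n); cv2.imwrite(f"pics/{n}0.png",c["img"]); print(n,{k:v for k,v in c.items() if k!="img"})
print(bot.get_obs(), bot.hold_point_z)
E
```

```text
pics
scene {'vfov': 57.45775224945395, 'cx': 279.8349399933742, 'cy': 209.32242995975753, 'D': array([0.01451356, 0.        , 0.        , 0.        , 0.        ]), 'xyz': array([-0.04731464, -0.45111467,  0.46322109]), 'attitude': array([-114.20703297,   -0.4903932 ,  -54.53253796])}
side {'vfov': 52.08492340851121, 'cx': 281.4783639859387, 'cy': 208.26996633808815, 'D': array([-0.0947029,  0.       ,  0.       ,  0.       ,  0.       ]), 'xyz': array([0.15249426, 0.6387449 , 0.42815196]), 'attitude': array([-1.13544938e+02,  3.58236281e-02, -1.44530686e+02])}
wrist {'vfov': 64.49580435073806, 'cx': 281.71543876142414, 'cy': 210.64031255417694, 'D': array([-0.08176107,  0.        ,  0.        ,  0.        ,  0.        ]), 'xyz': array([0.54881402, 0.06593183, 0.37326335]), 'attitude': array([1.65071028e+02, 1.66081922e-02, 5.73310012e-02])}
{'time': 0.15, 'q': array([-1.75985646e-04,  5.00569098e+00,  1.00432820e+01,  9.50985337e+01,
        1.09979953e-03,  9.00008659e+01]), 'qd': array([ 0.05133755, -0.08114262,  0.13342569,  0.05237619,  0.02552344,
        0.01054221]), 'joint_efforts': array([-3.04631758e-03, -5.20762289e+01,  4.65044117e+01,  1.38444663e-02,
       -2.16874664e-04, -1.82086734e-05]), 'ee_pos': array([5.49825187e-01, 3.78180602e-06, 2.30714026e-01]), 'tcp_rot': array([-1.79939057e+02, -1.09887785e-03,  8.99989569e+01]), 'wrist_force': array([ 0.33854714, -0.50966806,  0.91572544]), 'torque': array([-0.03499654, -0.01062596,  0.04626451]), 'grasp_force': 0.0, 'opening': 0.08555995605094113} 0.0187
```

View pics/scene0.png

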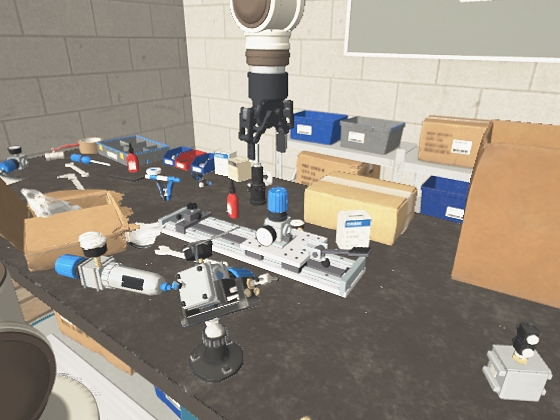

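View pics/side0.png

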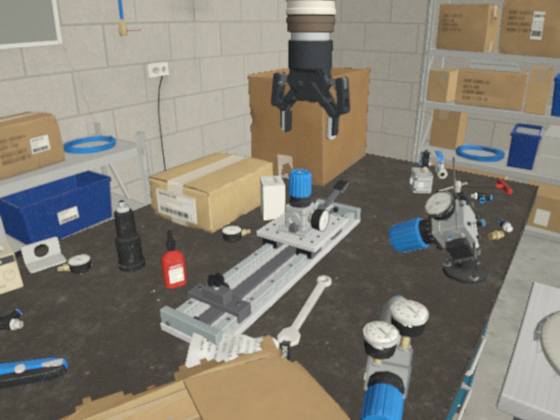

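View pics/wrist0.png

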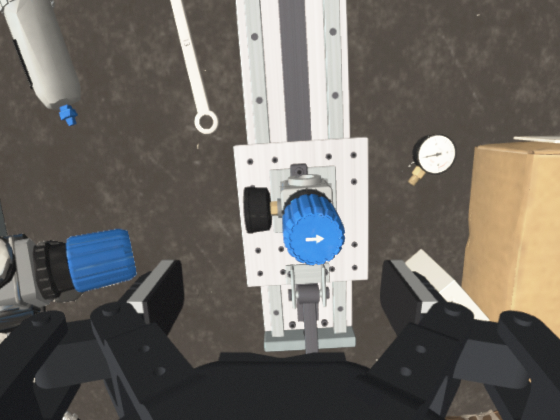

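The views show the slide running almost along world y. The carriage is at wrist pixels (234–368, 138–286), with the pedal arm below it at (310, 300–350). The stop block is at side pixel (218, 293), and the pedal at side pixel (342, 190). Next I'll zoom in and cast rays.

```bash
cat > h.py <<'E'
import numpy as np, cv2
from scipy.spatial.transform import Rotation as R
def ray(c,uv):
    f=210/np.tan(np.radians(c["vfov"]/2)); K=np.array([[f,0,c["cx"]],[0,f,c["cy"]],[0,0,1]])
    p=cv2.undistortPoints(np.array(uv,float).reshape(-1,1,2),K,c["D"]).reshape(-1,2)
    M=R.from_euler("xyz",c["attitude"],degrees=True).as_matrix()
    return c["xyz"],np.c_[p,np.ones(len(p))]@M.T
def onz(c,uv,z):
    o,d=ray(c,uv); return o+d*((z-o[2])/d[:,2])[:,None]
def onx(c,uv,x):
    o,d=ray(c,uv); return o+d*((x-o[0])/d[:,0])[:,None]
E
python3 - <<'E'
from workcell import bot
import cv2,numpy as np,pickle
from h import *
C={n:bot.camera(n) for n in("side","wrist")}; pickle.dump(C,open("c0.pkl","wb"))
g=cv2.cvtColor(C["wrist"]["img"],cv2.COLOR_BGR2GRAY)
p=np.array([[234,147],[367,138],[368,279],[247,286]],np.float32).reshape(-1,1,2)
q=cv2.cornerSubPix(g,p.copy(),(5,5),(-1,-1),(3,50,.01)).reshape(-1,2); P=onz(C["wrist"],q,.05)
print(q,P,P.mean(0),[np.linalg.norm(P[i]-P[i-1]) for i in range(4)])
a=cv2.resize(C["side"]["img"][165:345,155:375],None,fx=3.6,fy=3.3); cv2.imwrite("pics/side_z.png",a[:600])
b=cv2.resize(C["wrist"]["img"][255:360,225:385],None,fx=5,fy=5); cv2.imwrite("pics/wrist_z.png",b)
E
```

```text
[[232.4641  145.83601]
 [367.17786 137.16995]
 [366.97256 278.8873 ]
 [246.64566 285.92126]] [[ 0.50156706  0.04406887  0.05      ]
 [ 0.63078369  0.05265118  0.05      ]
 [ 0.64059081 -0.09608371  0.05      ]
 [ 0.51128574 -0.10418893  0.05      ]] [ 0.57105682 -0.02588815  0.05      ] [np.float64(0.14857599799788745), np.float64(0.12950133535638242), np.float64(0.14905786153485082), np.float64(0.12955885351950783)]
```

View pics/side_z.png

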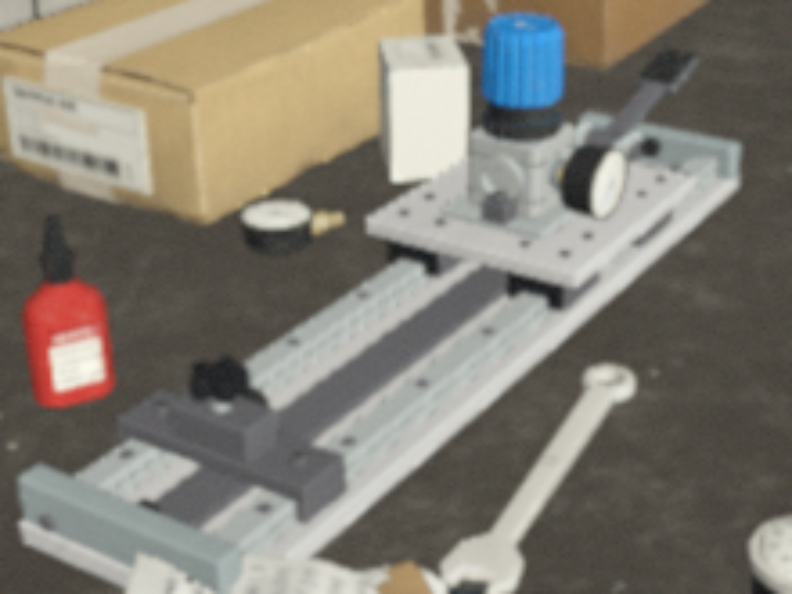

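View pics/wrist_z.png

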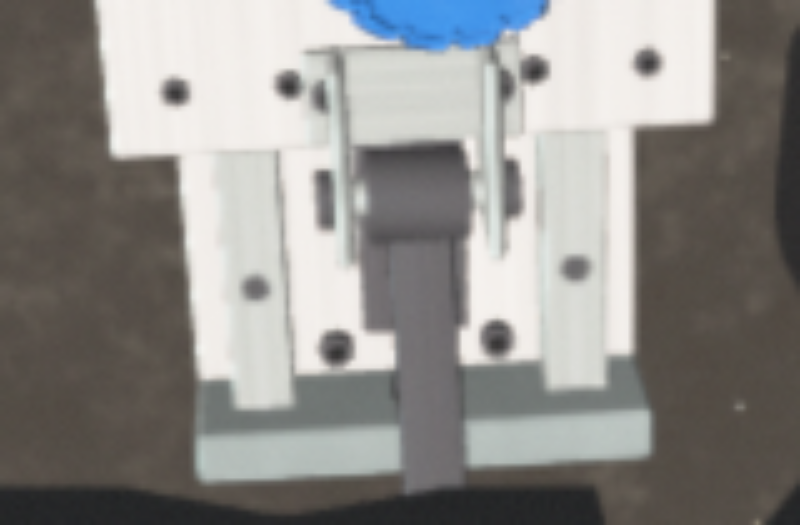

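Run:
```python
import pickle; from h import *
C=pickle.load(open("c0.pkl","rb"));c0=np.array([.5711,-.0259]);a=np.radians(3.73)
X=np.array([np.cos(a),np.sin(a)]);Y=np.array([-np.sin(a),np.cos(a)])
def s(cam,z,uv):
    P=onz(C[cam],[uv],z)[0,:2]-c0; print(cam,z,uv,"rel slide",np.round([P@X,P@Y],4))
Z=lambda u,v:(155+u/3.6,165+v/3.3)
for z in(.075,.08,.085):s("side",z,Z(668,68))
s("side",.072,Z(220,368));s("side",.036,Z(20,478));s("side",.036,Z(240,560))
W=lambda u,v:(225+u/5,255+v/5)
for z in(.055,.06,.065):s("wrist",z,W(432,490))
s("wrist",.062,W(415,193))
s("wrist",.036,W(198,432));s("wrist",.036,W(650,408))
print(c0-.175*Y, c0-.105*Y)
```

```text
side 0.075 (340.55555555555554, 185.6060606060606) rel slide [ 0.0041 -0.1845]
side 0.08 (340.55555555555554, 185.6060606060606) rel slide [-0.0012 -0.1722]
side 0.085 (340.55555555555554, 185.6060606060606) rel slide [-0.0066 -0.1598]
side 0.072 (216.11111111111111, 276.5151515151515) rel slide [0.0034 0.2695]
side 0.036 (160.55555555555554, 309.8484848484849) rel slide [0.0531 0.3432]
side 0.036 (221.66666666666669, 334.69696969696975) rel slide [-0.0594  0.3376]
wrist 0.055 (311.4, 353.0) rel slide [ 0.0013 -0.1612]
wrist 0.06 (311.4, 353.0) rel slide [ 0.001  -0.1572]
wrist 0.065 (311.4, 353.0) rel slide [ 0.0008 -0.1532]
wrist 0.062 (308.0, 293.6) rel slide [ 0.0001 -0.081 ]
wrist 0.036 (264.6, 341.4) rel slide [-0.0526 -0.156 ]
wrist 0.036 (355.0, 336.6) rel slide [ 0.055  -0.1569]
[ 0.58248459 -0.2005293 ] [ 0.57793075 -0.13067758]
```

Call:
{"fn": "play_rows", "kwargs": {
  "steps": [
    [[0,0,0,-0.065],[-0.03,0.005,0,0],[-0.04,0.005,0,0],[-0.04,0.005,0,0],[-0.04,0.0045,0,0]]
  ],
  "gripper": 0.05
}}

```text
time: 0.67
ee_pos: [0.5793, -0.1498, 0.2313]
tcp_rot: [180.0, 0.0, 93.8]
wrist_force: [1.0, 0.4, -0.6]
opening: 0.0499
grasp_force: 0.0
```

Call:
{"fn": "play_rows", "kwargs": {
  "steps": [
    [[-0.03,0,0.015,0],[-0.015,0,0.025,0],[-0.0072,0,0.03,0],[0,0,0.02,0],[0,0,0,0]]
  ]
}}

```text
time: 1.08
ee_pos: [0.5805, -0.2006, 0.136]
tcp_rot: [-179.6, -0.2, 93.7]
wrist_force: [0.4, 0.2, -0.7]
opening: 0.0502
grasp_force: 0.0
```

```bash
cat > st.py <<'E'
from workcell import bot; import numpy as np
o=bot.get_obs();c0=np.array([.5711,-.0259]);a=np.radians(3.73)
X=np.array([np.cos(a),np.sin(a)]);Y=np.array([-np.sin(a),np.cos(a)])
p=o["ee_pos"];d=p[:2]-c0;w=o["wrist_force"]
print("t",o["time"],"rel",np.round([d@X,d@Y,p[2]],4),"rot",np.round(o["tcp_rot"],2),"F slide",np.round([w[:2]@X,w[:2]@Y,w[2]],1),"open",o["opening"],o["grasp_force"])
E
python3 st.py
python3 - <<'E'
from workcell import bot; import cv2
a=bot.camera("wrist")["img"];b=bot.camera("side")["img"][80:290,200:480];cv2.imwrite("pics/w1.png",cv2.hconcat([cv2.resize(a,(400,300)),cv2.resize(b,(400,300))]))
E
```

```text
t 1.0833 rel [-0.002  -0.1749  0.136 ] rot [-1.796e+02 -1.700e-01  9.365e+01] F slide [ 0.4  0.2 -0.7] open 0.050242032358179756 0.0
```

View pics/w1.png

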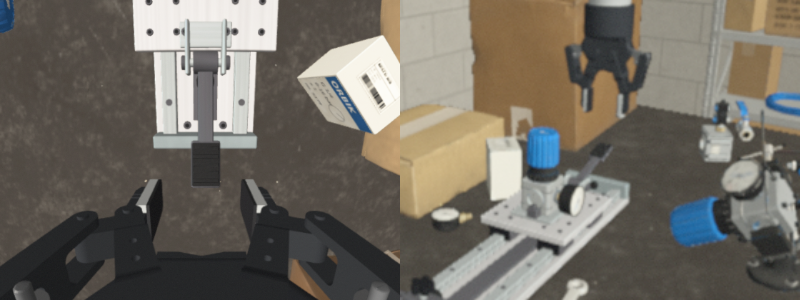

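The wrist view (left half) shows the pedal pad clearly at (205, 163), ahead of the fingers at x ≈ 152 and 250. The box stands well to the right. I'll measure the pad.

Run:
```python
from workcell import bot; from h import *
c=bot.camera("wrist");c0=np.array([.5711,-.0259]);a=np.radians(3.73)
X=np.array([np.cos(a),np.sin(a)]);Y=np.array([-np.sin(a),np.cos(a)])
g=c["img"].max(2); roi=np.zeros_like(g); roi[195:268,258:318]=1
m=((g<62)&(roi>0)).astype("uint8")
n,l,s,ct=cv2.connectedComponentsWithStats(m); i=1+s[1:,4].argmax(); print(s[i],ct[i])
x,y,w,h=s[i,:4]
for z,uv in((.075,ct[i]),(.08,ct[i]),(.08,(x,y+h/2)),(.08,(x+w,y+h/2)),(.087,(x+w/2,y+h)),(.077,(x+w/2,y))):
    P=onz(c,[uv],z)[0,:2]-c0; print(z,np.round([P@X,P@Y],4))
```

```text
[ 267  198   37   59 2163] [285.06241331 227.24133148]
0.075 [ 0.001  -0.1758]
0.08 [ 0.001  -0.1742]
0.08 [-0.0106 -0.1744]
0.08 [ 0.0132 -0.1743]
0.087 [ 0.0013 -0.1918]
0.077 [ 0.0012 -0.1556]
```

Call:
{"fn": "play_rows", "kwargs": {
  "steps": [
    [[0,0.003,0.02,0],[0,0,0.02,0],[0,0,0.02,0],[0,0,0.015,0],[0,0,0.005,0]]
  ]
}}

```text
time: 1.65
ee_pos: [0.5857, -0.1998, 0.061]
tcp_rot: [-180.0, -0.0, 93.8]
wrist_force: [-0.3, 0.4, -0.2]
opening: 0.0502
grasp_force: 0.0
```

Call:
{"fn": "play_rows", "kwargs": {
  "steps": [
    [[0,0,0.001,0],[0,0,0,0],[0,0,0,0],[0,0,0,0],[0,0,0,0]]
  ],
  "gripper": 0.02,
  "squeeze": 25
}}

```text
time: 2.07
ee_pos: [0.584, -0.2004, 0.0616]
tcp_rot: [-179.8, 0.0, 93.7]
wrist_force: [-11.3, -0.6, 0.4]
opening: 0.0253
grasp_force: 30.4
```

```bash
python3 st.py
```

```text
t 2.0667 rel [ 0.0015 -0.175   0.0616] rot [-1.7983e+02  1.0000e-02  9.3700e+01] F slide [-11.4   0.1   0.4] open 0.025331643627664584 30.352276861667633
```

Call:
{"fn": "play_rows", "kwargs": {
  "steps": [
    [[0,0,0,0],[0,-0.0015,0.003,0],[0,0,0.002,0],[0,0,0,0],[0,0,0,0]]
  ],
  "gripper": 0.04
}}

```text
time: 2.48
ee_pos: [0.5843, -0.2004, 0.0556]
tcp_rot: [180.0, 0.0, 93.7]
wrist_force: [-0.5, 0.2, 0.4]
opening: 0.0398
grasp_force: 0.0
```

Call:
{"fn": "play_rows", "kwargs": {
  "steps": [
    [[0,0,0,0],[0,0,0,0],[0,0,0,0],[0,0,0,0],[0,0,0,0]]
  ],
  "gripper": 0.02,
  "squeeze": 25
}}

```text
time: 2.9
ee_pos: [0.5838, -0.2005, 0.0554]
tcp_rot: [-180.0, 0.0, 93.7]
wrist_force: [-4.3, -0.2, 2.6]
opening: 0.0256
grasp_force: 26.6
```

```bash
python3 st.py
```

```text
t 2.9 rel [ 0.0014 -0.175   0.0554] rot [-179.98    0.     93.72] F slide [-4.3  0.1  2.6] open 0.02556750627997625 26.569586992263794
```

Call:
{"fn": "play_rows", "kwargs": {
  "steps": [
    [[0.001,0,-0.0033,0],[0.0011,0,-0.0035,0],[0.0012,0,-0.0035,0],[0.0014,0,-0.0034,0],[0.0016,0,-0.0033,0]]
  ]
}}

```text
time: 3.32
ee_pos: [0.5833, -0.1938, 0.0719]
tcp_rot: [-179.9, -0.0, 93.7]
wrist_force: [-1.1, 0.3, -9.9]
opening: 0.0253
grasp_force: 25.4
```

```bash
python3 st.py
```

```text
t 3.3167 rel [ 0.0013 -0.1683  0.0719] rot [-1.7993e+02 -3.0000e-02  9.3730e+01] F slide [-1.1  0.4 -9.9] open 0.025287844847431996 25.362899601459503
```

Call:
{"fn": "play_rows", "kwargs": {
  "steps": [
    [[0.0044,0,-0.0081,0],[0.0052,0,-0.0076,0],[0.0059,0,-0.007,0],[0.0066,0,-0.0064,0],[0,0,0,0]]
  ]
}}

```text
time: 3.73
ee_pos: [0.5819, -0.1707, 0.1032]
tcp_rot: [180.0, -0.0, 93.8]
wrist_force: [-7.7, 1.1, 0.3]
opening: 0.0254
grasp_force: 27.3
```

Call:
{"fn": "play_rows", "kwargs": {
  "steps": [
    [[0.0072,0,-0.0057,0],[0.0077,0,-0.005,0],[0.0082,0,-0.0042,0],[0.0086,0,-0.0033,0],[0.0044,0,-0.0013,0]]
  ]
}}

```text
time: 4.15
ee_pos: [0.5795, -0.1345, 0.121]
tcp_rot: [-180.0, -0.0, 93.8]
wrist_force: [-2.7, -0.3, -16.0]
opening: 0.0256
grasp_force: 26.3
```

Call:
{"fn": "play_rows", "kwargs": {
  "steps": [
    [[0,0,0,0],[0,0,0,0],[0,0,0,0],[0,0,0,0],[0,0,0,0]]
  ]
}}

```text
time: 4.57
ee_pos: [0.5796, -0.1363, 0.121]
tcp_rot: [-180.0, 0.0, 93.7]
wrist_force: [-5.2, 0.1, -10.8]
opening: 0.0251
grasp_force: 26.8
```

```bash
python3 st.py
python3 - <<'E'
from workcell import bot; import cv2
a=bot.camera("wrist")["img"];b=bot.camera("side")["img"][80:290,200:480];cv2.imwrite("pics/w2.png",cv2.hconcat([cv2.resize(a,(400,300)),cv2.resize(b,(400,300))]))
E
```

```text
t 4.5667 rel [ 0.0013 -0.1107  0.121 ] rot [-179.98    0.     93.71] F slide [ -5.2   0.4 -10.8] open 0.02506688705496751 26.782000958919525
```

View pics/w2.png

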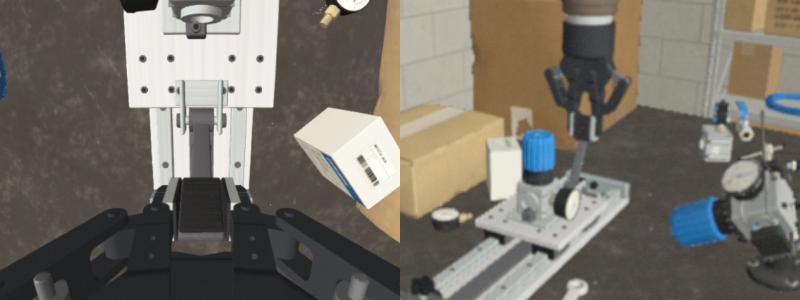

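The pedal now stands steeply between the fingers. In the wrist view its pad is at (203, 208) and the carriage's rear edge is at row 107. I'll check the carriage position.

```bash
cat > edge.py <<'E'
from workcell import bot; from h import *
c=bot.camera("wrist");c0=np.array([.5711,-.0259]);a=np.radians(3.73)
X=np.array([np.cos(a),np.sin(a)]);Y=np.array([-np.sin(a),np.cos(a)])
g=c["img"].min(2).astype(int)
for u in (188,200,348,330): # rows where the plate's rear edge shows against slide/bench
    col=g[:,u]; k=[v for v in range(100,230) if col[v-3:v].min()>170 and col[v+1:v+4].max()<130]
    if k:
        P=onz(c,[(u,k[-1])],.05)[0,:2]-c0; print(u,k[-1],"rear edge rel",np.round([P@X,P@Y],4),"carriage moved",round(P@Y+.075,4))
E
python3 edge.py
```

```text
188 151 rear edge rel [-0.0595 -0.0623] carriage moved 0.0127
200 150 rear edge rel [-0.0517 -0.0617] carriage moved 0.0133
330 226 rear edge rel [ 0.033  -0.1125] carriage moved -0.0375
```

Call:
{"fn": "play_rows", "kwargs": {
  "steps": [
    [[0.002,0,-0.001,0],[0.004,0,-0.001,0],[0.007,0,0,0],[0.009,0,0,0],[0.01,0,0,0]]
  ]
}}

```text
time: 5.13
ee_pos: [0.5775, -0.1039, 0.1228]
tcp_rot: [-180.0, 0.0, 93.7]
wrist_force: [-4.6, -1.8, -13.7]
opening: 0.025
grasp_force: 26.6
```

Call:
{"fn": "play_rows", "kwargs": {
  "steps": [
    [[0.01,0,0,0],[0.01,0,0,0],[0.01,0,0,0],[0.01,0,0,0],[0.01,0,0,0]]
  ]
}}

```text
time: 5.55
ee_pos: [0.5742, -0.0534, 0.1228]
tcp_rot: [-180.0, -0.0, 93.7]
wrist_force: [-3.8, -1.9, -13.9]
opening: 0.0251
grasp_force: 26.5
```

Call:
{"fn": "play_rows", "kwargs": {
  "steps": [
    [[0.01,0,0,0],[0.01,0,0,0],[0.009,0,0,0],[0.006,0,0,0],[0.003,0,0,0]]
  ]
}}

```text
time: 5.97
ee_pos: [0.5717, -0.015, 0.1228]
tcp_rot: [-180.0, -0.0, 93.8]
wrist_force: [-5.1, -1.2, -14.0]
opening: 0.0253
grasp_force: 26.6
```

```bash
python3 st.py
python3 - <<'E'
from workcell import bot; import cv2,pickle
c=bot.camera("side");b=c["img"][150:330,160:400];w=bot.camera("wrist")["img"];cv2.imwrite("pics/s3.png",cv2.hconcat([cv2.resize(b,(440,330)),cv2.resize(w[:,60:500],(345,330))]))
E
python3 edge.py
```

```text
t 5.9667 rel [0.0013 0.0109 0.1228] rot [-1.7997e+02 -4.0000e-02  9.3770e+01] F slide [ -5.1  -0.9 -14. ] open 0.02529243222099494 26.559569835662842
188 155 rear edge rel [-0.0603  0.0566] carriage moved 0.1316
200 155 rear edge rel [-0.0525  0.0565] carriage moved 0.1315
330 228 rear edge rel [0.0333 0.0073] carriage moved 0.0823
```

View pics/s3.png

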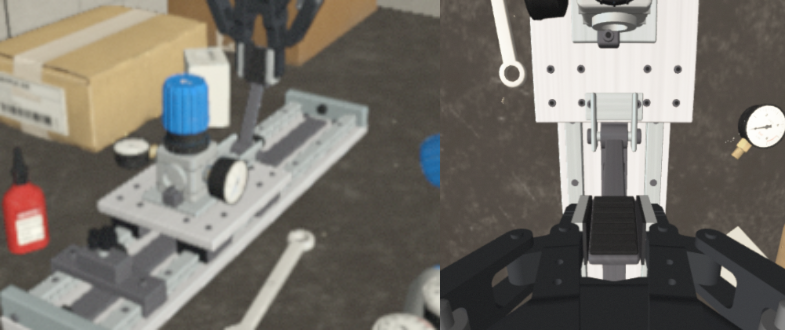

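The carriage, at (185, 195) in the left half of the picture, now stands a short way from the stop block at (105, 265). The gap is about 40 mm, so I'll creep from here.

Call:
{"fn": "play_rows", "kwargs": {
  "steps": [
    [[0.004,0,0,0],[0.006,0,0,0],[0.006,0,0,0],[0.005,0,0,0],[0.003,0,0,0]]
  ]
}}

```text
time: 6.53
ee_pos: [0.5701, 0.0086, 0.1229]
tcp_rot: [-180.0, -0.0, 93.8]
wrist_force: [-4.7, -0.1, -13.2]
opening: 0.0251
grasp_force: 26.7
```

Call:
{"fn": "play_rows", "kwargs": {
  "steps": [
    [[0.0015,0,0,0],[0.0015,0,0,0],[0.0015,0,0,0],[0.0015,0,0,0],[0.0015,0,0,0]]
  ]
}}

```text
time: 6.95
ee_pos: [0.5697, 0.0157, 0.1229]
tcp_rot: [-180.0, -0.0, 93.7]
wrist_force: [-6.3, -1.5, -12.6]
opening: 0.0254
grasp_force: 26.7
```

```bash
python3 st.py; python3 edge.py
```

```text
t 6.95 rel [0.0013 0.0416 0.1229] rot [-1.7997e+02 -1.0000e-02  9.3740e+01] F slide [ -6.3  -1.1 -12.6] open 0.02540825386152789 26.659824550151825
188 156 rear edge rel [-0.0603  0.0867] carriage moved 0.1617
200 156 rear edge rel [-0.0525  0.0866] carriage moved 0.1616
330 191 rear edge rel [0.0323 0.0636] carriage moved 0.1386
```

Call:
{"fn": "play_rows", "kwargs": {
  "steps": [
    [[0.001,0,0,0],[0.001,0,0,0],[0.001,0,0,0],[0.001,0,0,0],[0.001,0,0,0]]
  ]
}}

```text
time: 7.42
ee_pos: [0.5694, 0.0207, 0.123]
tcp_rot: [-180.0, -0.0, 93.7]
wrist_force: [-5.2, -0.8, -13.7]
opening: 0.0257
grasp_force: 26.7
```

Call:
{"fn": "play_rows", "kwargs": {
  "steps": [
    [[0.0008,0,0,0],[0.0008,0,0,0],[0.0008,0,0,0],[0.0008,0,0,0],[0.0008,0,0,0]]
  ]
}}

```text
time: 7.83
ee_pos: [0.569, 0.0246, 0.1229]
tcp_rot: [-180.0, -0.0, 93.7]
wrist_force: [-5.2, -1.6, -13.1]
opening: 0.025
grasp_force: 26.7
```

```bash
python3 st.py; python3 edge.py
```

```text
t 7.8333 rel [0.0012 0.0506 0.1229] rot [-1.7997e+02 -1.0000e-02  9.3740e+01] F slide [ -5.3  -1.2 -13.1] open 0.025041766589263936 26.66061580181122
188 156 rear edge rel [-0.0604  0.0957] carriage moved 0.1707
200 156 rear edge rel [-0.0525  0.0956] carriage moved 0.1706
```

Call:
{"fn": "play_rows", "kwargs": {
  "steps": [
    [[0.0008,0,0,0],[0.0008,0,0,0],[0.0008,0,0,0],[0.0008,0,0,0],[0.0008,0,0,0]]
  ]
}}

```text
time: 8.3
ee_pos: [0.5688, 0.0286, 0.1229]
tcp_rot: [-180.0, -0.0, 93.7]
wrist_force: [-5.4, -1.6, -12.8]
opening: 0.0254
grasp_force: 26.7
```

Call:
{"fn": "play_rows", "kwargs": {
  "steps": [
    [[0.0006,0,0,0],[0.0006,0,0,0],[0.0006,0,0,0],[0.0006,0,0,0],[0.0006,0,0,0]]
  ]
}}

```text
time: 8.72
ee_pos: [0.5687, 0.031, 0.1233]
tcp_rot: [-180.0, 0.1, 93.7]
wrist_force: [-6.7, -4.4, -9.0]
opening: 0.0257
grasp_force: 27.0
```

```bash
python3 st.py; python3 edge.py
```

```text
t 8.7167 rel [0.0013 0.057  0.1233] rot [-1.7999e+02  5.0000e-02  9.3710e+01] F slide [-7. -4. -9.] open 0.02568410144841514 26.95227563381195
188 157 rear edge rel [-0.0604  0.1013] carriage moved 0.1763
200 157 rear edge rel [-0.0525  0.1013] carriage moved 0.1763
330 210 rear edge rel [0.0329 0.0658] carriage moved 0.1408
```

Call:
{"fn": "play_rows", "kwargs": {
  "steps": [
    [[0.0006,0,0,0],[0.0006,0,0,0],[0.0006,0,0,0],[0,0,0,0],[0,0,0,0]]
  ]
}}

```text
time: 9.18
ee_pos: [0.5686, 0.0326, 0.1239]
tcp_rot: [180.0, 0.1, 93.7]
wrist_force: [-7.2, -5.5, -6.7]
opening: 0.0255
grasp_force: 27.2
```

```bash
python3 st.py; python3 edge.py
```

```text
t 9.1833 rel [0.0013 0.0585 0.1239] rot [1.7998e+02 7.0000e-02 9.3700e+01] F slide [-7.5 -5.  -6.7] open 0.02552213730489793 27.179630398750305
188 159 rear edge rel [-0.0606  0.1015] carriage moved 0.1765
200 159 rear edge rel [-0.0527  0.1015] carriage moved 0.1765
330 211 rear edge rel [0.0331 0.0665] carriage moved 0.1415
```

Call:
{"fn": "play_rows", "kwargs": {
  "steps": [
    [[0.0005,0,0.003,0],[-0.0048,0,0.0024,0],[-0.0049,0,0.0024,0],[-0.004,0,0.0024,0],[-0.004,0,0.0024,0]]
  ],
  "squeeze": 20
}}

```text
time: 9.65
ee_pos: [0.5698, 0.0163, 0.1143]
tcp_rot: [179.8, -0.1, 93.7]
wrist_force: [-15.6, -0.0, 12.5]
opening: 0.025
grasp_force: 28.5
```

```bash
python3 st.py; python3 edge.py; python3 -c "
from workcell import bot;o=bot.get_obs();print(o['torque'],o['wrist_force'])"
```

```text
t 9.65 rel [0.0015 0.0422 0.1143] rot [ 1.7982e+02 -6.0000e-02  9.3740e+01] F slide [-15.6   1.   12.5] open 0.024985865012299435 28.509796857833862
188 135 rear edge rel [-0.0566  0.101 ] carriage moved 0.176
200 135 rear edge rel [-0.0492  0.1009] carriage moved 0.1759
[-0.02893316  2.99659883  0.05885702] [-14.48052577  -1.60841016  11.38627191]
```

Call:
{"fn": "play_rows", "kwargs": {
  "steps": [
    [[-0.0037,-0.002,0.0026,0],[-0.0038,0,0.0027,0],[-0.0034,0,0.003,0],[-0.0034,0,0.0031,0],[-0.0031,0,0.0033,0]]
  ]
}}

```text
time: 10.12
ee_pos: [0.5709, -0.0013, 0.1]
tcp_rot: [179.6, -0.0, 93.7]
wrist_force: [-7.5, -1.4, 10.1]
opening: 0.0254
grasp_force: 28.3
```

```bash
cat >> st.py <<'E'
m=o["torque"];t=m[:2]@X-.207*(w[:2]@Y); py=.0905
for zo in (.0145,.019):
    r=np.array([d@Y-py,p[2]+zo-.052]);f=-np.array([w[:2]@Y,w[2]])  # force tool->pedal
    print("zo",zo,"e(y)",round(float(np.arccos(min(1,-r[0]/.092))),3),"e(z)",round(float(np.arcsin(min(1,r[1]/.092))),3),"rad",round(float(np.hypot(*r)),4),"lever Nm from F",round(float(-(r[0]*-f[1]*-1+r[1]*f[0]*1)),3),"pinchT on tool",round(float(t),3))
E
python3 st.py; python3 edge.py
```

```text
t 10.1167 rel [0.0014 0.0246 0.1   ] rot [ 1.796e+02 -2.000e-02  9.374e+01] F slide [-7.6 -0.9 10.1] open 0.025424048588374045 28.308869004249573
zo 0.0145 e(y) 0.772 e(z) 0.746 rad 0.0908 lever Nm from F -0.723 pinchT on tool 0.364
zo 0.019 e(y) 0.772 e(z) 0.815 rad 0.094 lever Nm from F -0.727 pinchT on tool 0.364
188 106 rear edge rel [-0.0516  0.0998] carriage moved 0.1748
```

Run:
```python
s=open("st.py").read()
s=s.replace('"lever Nm from F",round(float(-(r[0]*-f[1]*-1+r[1]*f[0]*1)),3)','"lever Nm F",round(float(r[0]*f[1]-r[1]*f[0]),3),"net",round(float(r[0]*f[1]-r[1]*f[0]-t),3)')
open("st.py","w").write(s)
```

Call:
{"fn": "play_rows", "kwargs": {
  "steps": [
    [[-0.003,0,0.0037,0],[-0.003,0,0.0038,0],[-0.0027,0,0.004,0],[-0.0025,0,0.0041,0],[-0.0022,0,0.0042,0]]
  ]
}}

```text
time: 10.58
ee_pos: [0.5718, -0.0148, 0.0797]
tcp_rot: [179.6, 0.0, 93.7]
wrist_force: [-6.3, -1.6, 9.5]
opening: 0.0252
grasp_force: 27.8
```

```bash
python3 st.py; python3 edge.py
```

```text
t 10.5833 rel [0.0014 0.011  0.0797] rot [179.64   0.    93.74] F slide [-6.4 -1.2  9.5] open 0.02524493467790784 27.822449505329132
zo 0.0145 e(y) 0.528 e(z) 0.476 rad 0.0899 lever Nm F 0.705 net 0.529 pinchT on tool 0.176
zo 0.019 e(y) 0.528 e(z) 0.532 rad 0.0921 lever Nm F 0.7 net 0.524 pinchT on tool 0.176
348 153 rear edge rel [0.0348 0.0618] carriage moved 0.1368
```

Call:
{"fn": "play_rows", "kwargs": {
  "steps": [
    [[0,0,0,0],[0,0,0,0],[0,-0.0008,0.001,0],[0,0,0.001,0],[0,0,0,0]]
  ],
  "gripper": 0.04
}}

```text
time: 11.05
ee_pos: [0.5695, -0.0149, 0.0739]
tcp_rot: [180.0, -0.0, 93.7]
wrist_force: [0.5, -0.4, -0.3]
opening: 0.0401
grasp_force: 0.0
```

```bash
python3 st.py
python3 - <<'E'
from workcell import bot; import cv2
a=bot.camera("wrist")["img"];b=bot.camera("side")["img"][170:320,160:360];cv2.imwrite("pics/w4.png",cv2.hconcat([cv2.resize(a,(400,300)),cv2.resize(b,(400,300))]))
E
```

```text
t 11.05 rel [-0.0009  0.011   0.0739] rot [ 1.7996e+02 -1.0000e-02  9.3730e+01] F slide [ 0.5 -0.5 -0.3] open 0.040093660509868546 0.0
zo 0.0145 e(y) 0.528 e(z) 0.407 rad 0.0874 lever Nm F -0.044 net -0.138 pinchT on tool 0.094
zo 0.019 e(y) 0.528 e(z) 0.461 rad 0.0894 lever Nm F -0.047 net -0.14 pinchT on tool 0.094
```

View pics/w4.png

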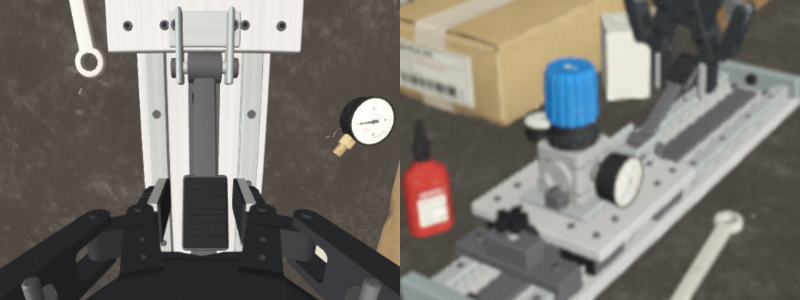

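The wrist view shows the plate's rear edge at row 53 and the pad at (206, 212), between the opened fingers. The side view shows the carriage right at the stop block, at (520, 235). I'll check both numerically.

Run:
```python
from workcell import bot; from h import *
c=bot.camera("wrist");c0=np.array([.5711,-.0259]);a=np.radians(3.73)
X=np.array([np.cos(a),np.sin(a)]);Y=np.array([-np.sin(a),np.cos(a)])
g=cv2.cvtColor(c["img"],cv2.COLOR_BGR2GRAY).astype(int)
def s(z,uv): P=onz(c,[uv],z)[0,:2]-c0; return np.round([P@X,P@Y],4)
for u in (165,175,185,370,390,410):
    v=55+np.argmin(np.diff(g[55:95,u])); print(u,v,s(.05,(u,v+.5)))
m=((g<62)).astype("uint8"); m[:240]=0;m[352:]=0;m[:,:252]=0;m[:,325:]=0
ys,xs=np.nonzero(m);print(xs.min(),xs.max(),ys.min(),ys.max())
r=g[300,250:330];print(list(r[::2]))
for e in(.45,.5,.55):
    z=.052+.092*np.sin(e); 
    print(e,"end far",s(.052+.113*np.sin(e)+.005,(287,347)),"exp",round(.0905-.113*np.cos(e),4),"near",s(.052+.071*np.sin(e)+.005,(287,248)),"exp",round(.0905-.071*np.cos(e),4))
```

```text
165 71 [-0.0576  0.1011]
175 71 [-0.0528  0.101 ]
185 71 [-0.048   0.1009]
370 71 [0.0399 0.1009]
390 71 [0.0495 0.1012]
410 71 [0.0593 0.1014]
258 319 249 346
[np.int64(235), np.int64(234), np.int64(230), np.int64(120), np.int64(58), np.int64(48), np.int64(44), np.int64(46), np.int64(46), np.int64(47), np.int64(46), np.int64(49), np.int64(47), np.int64(45), np.int64(44), np.int64(44), np.int64(44), np.int64(45), np.int64(46), np.int64(49), np.int64(48), np.int64(48), np.int64(48), np.int64(46), np.int64(46), np.int64(46), np.int64(47), np.int64(46), np.int64(46), np.int64(48), np.int64(45), np.int64(46), np.int64(45), np.int64(44), np.int64(44), np.int64(205), np.int64(234), np.int64(233), np.int64(222), np.int64(57)]
0.45 end far [ 0.0001 -0.0076] exp -0.0113 near [0.0002 0.0267] exp 0.0266
0.5 end far [-0.     -0.0038] exp -0.0087 near [0.0001 0.028 ] exp 0.0282
0.55 end far [-0.0001 -0.    ] exp -0.0058 near [0.0001 0.0292] exp 0.03
```

Call:
{"fn": "play_rows", "kwargs": {
  "steps": [
    [[-0.002,0.001,0,0],[0,0,0,0],[0,0,0,0],[0,0,0,0],[0,0,0,0]]
  ]
}}

```text
time: 11.62
ee_pos: [0.5704, -0.0171, 0.0738]
tcp_rot: [-180.0, -0.0, 93.7]
wrist_force: [0.8, -0.2, -0.7]
opening: 0.04
grasp_force: 0.0
```

Call:
{"fn": "play_rows", "kwargs": {
  "steps": [
    [[0,0,0,0],[0,0,0,0],[0,0,0,0],[0,0,0,0],[0,0,0,0]]
  ],
  "gripper": 0.015,
  "squeeze": 60
}}

```text
time: 12.03
ee_pos: [0.5716, -0.0171, 0.0742]
tcp_rot: [179.8, 0.0, 93.7]
wrist_force: [5.8, 0.0, -0.4]
opening: 0.0246
grasp_force: 59.5
```

```bash
python3 st.py
```

```text
t 12.0333 rel [0.0011 0.0088 0.0742] rot [1.7984e+02 1.0000e-02 9.3730e+01] F slide [ 5.8 -0.4 -0.4] open 0.024619477219761775 59.47426915168762
zo 0.0145 e(y) 0.477 e(z) 0.411 rad 0.0896 lever Nm F -0.048 net 0.02 pinchT on tool -0.068
zo 0.019 e(y) 0.477 e(z) 0.465 rad 0.0916 lever Nm F -0.049 net 0.019 pinchT on tool -0.068
```

Call:
{"fn": "play_rows", "kwargs": {
  "steps": [
    [[0.0005,0,0.0002,0],[0.0005,0,0.0003,0],[0,0,0,0],[0,0,0,0],[0,0,0,0]]
  ]
}}

```text
time: 12.45
ee_pos: [0.5717, -0.017, 0.0742]
tcp_rot: [179.8, 0.1, 93.7]
wrist_force: [4.7, -4.7, 2.1]
opening: 0.0251
grasp_force: 59.8
```

```bash
python3 st.py
```

```text
t 12.45 rel [0.0011 0.0088 0.0742] rot [1.7982e+02 1.1000e-01 9.3700e+01] F slide [ 4.4 -5.   2.1] open 0.025089285888046358 59.784393310546875
zo 0.0145 e(y) 0.479 e(z) 0.41 rad 0.0895 lever Nm F -0.016 net -0.115 pinchT on tool 0.098
zo 0.019 e(y) 0.479 e(z) 0.464 rad 0.0915 lever Nm F -0.039 net -0.137 pinchT on tool 0.098
```

Call:
{"fn": "play_rows", "kwargs": {
  "steps": [
    [[-0.0004,0,0.0018,0],[-0.0004,0,0.0018,0],[-0.0004,0,0.0018,0],[-0.0004,0,0.0018,0],[0,0,0,0]]
  ]
}}

```text
time: 12.87
ee_pos: [0.572, -0.0194, 0.0684]
tcp_rot: [179.7, 0.2, 93.6]
wrist_force: [1.2, -10.2, 11.3]
opening: 0.0247
grasp_force: 59.9
```

```bash
python3 st.py
```

```text
t 12.8667 rel [0.0013 0.0064 0.0684] rot [179.74   0.19  93.64] F slide [  0.5 -10.3  11.3] open 0.024748430481743834 59.887195229530334
zo 0.0145 e(y) 0.418 e(z) 0.343 rad 0.0896 lever Nm F 0.63 net -0.095 pinchT on tool 0.726
zo 0.019 e(y) 0.418 e(z) 0.395 rad 0.0912 lever Nm F 0.584 net -0.142 pinchT on tool 0.726
```

Call:
{"fn": "play_rows", "kwargs": {
  "steps": [
    [[-0.0003,0,0.0017,0],[-0.0003,0,0.0017,0],[0,0,0,0],[0,0,0,0],[0,0,0,0]]
  ]
}}

```text
time: 13.28
ee_pos: [0.572, -0.0204, 0.0652]
tcp_rot: [179.7, 0.2, 93.6]
wrist_force: [0.8, -12.2, 13.5]
opening: 0.0246
grasp_force: 59.6
```

```bash
cat >> st.py <<'E'
e=np.arcsin((p[2]+.019-.052)/.092);f=-np.array([w[:2]@Y,w[2]])
print("e",round(float(e),3),"lever",round(float(1.36-e),3),"fwd",round(float(f[0]),1),"square",round(float(-f[0]*np.sin(e)-f[1]*np.cos(e)),1),"T.187",round(float(m[:2]@X-.187*(w[:2]@Y)),2))
E
python3 st.py|tail -1
```

```text
e 0.357 lever 1.003 fwd 12.2 square 8.3 T.187 0.53
```

Call:
{"fn": "play_rows", "kwargs": {
  "steps": [
    [[-0.0002,0,0.0017,0],[-0.0002,0,0.0017,0],[0,0,0,0],[0,0,0,0],[0,0,0,0]]
  ]
}}

```text
time: 13.7
ee_pos: [0.5721, -0.021, 0.0617]
tcp_rot: [179.7, 0.3, 93.6]
wrist_force: [0.9, -13.6, 12.1]
opening: 0.0246
grasp_force: 59.2
```

```bash
python3 st.py
```

```text
t 13.7 rel [0.0013 0.0048 0.0617] rot [179.75   0.26  93.62] F slide [ -0.  -13.6  12.1] open 0.024556793091810462 59.24045205116272
zo 0.0145 e(y) 0.372 e(z) 0.267 rad 0.0891 lever Nm F 0.709 net -0.022 pinchT on tool 0.73
zo 0.019 e(y) 0.372 e(z) 0.318 rad 0.0904 lever Nm F 0.647 net -0.083 pinchT on tool 0.73
e 0.318 lever 1.042 fwd 13.6 square 7.3 T.187 0.46
```

Call:
{"fn": "play_rows", "kwargs": {
  "steps": [
    [[-0.0001,0,0.001,0],[-0.0001,0,0.001,0],[0,0,0,0],[0,0,0,0],[0,0,0,0]]
  ]
}}

```text
time: 14.12
ee_pos: [0.5721, -0.0213, 0.0598]
tcp_rot: [179.7, 0.3, 93.6]
wrist_force: [1.5, -14.2, 11.8]
opening: 0.0251
grasp_force: 59.1
```

```bash
python3 st.py|tail -2
```

```text
zo 0.019 e(y) 0.363 e(z) 0.295 rad 0.0901 lever Nm F 0.637 net -0.121 pinchT on tool 0.758
e 0.295 lever 1.065 fwd 14.3 square 7.2 T.187 0.47
```

Call:
{"fn": "play_rows", "kwargs": {
  "steps": [
    [[-0.0001,0,0.001,0],[-0.0001,0,0.0005,0],[0,0,0,0],[0,0,0,0],[0,0,0,0]]
  ]
}}

```text
time: 14.53
ee_pos: [0.5721, -0.0216, 0.0583]
tcp_rot: [179.7, 0.3, 93.6]
wrist_force: [0.4, -13.6, 13.4]
opening: 0.0246
grasp_force: 59.0
```

```bash
python3 st.py|tail -2
```

```text
zo 0.019 e(y) 0.355 e(z) 0.279 rad 0.0899 lever Nm F 0.811 net 0.174 pinchT on tool 0.637
e 0.279 lever 1.081 fwd 13.6 square 9.1 T.187 0.37
```

Call:
{"fn": "play_rows", "kwargs": {
  "steps": [
    [[0.0002,0,0.0005,0],[0.0002,0,0.0005,0],[0,0,0,0],[0,0,0,0],[0,0,0,0]]
  ]
}}

```text
time: 14.95
ee_pos: [0.5721, -0.0217, 0.0575]
tcp_rot: [179.7, 0.3, 93.6]
wrist_force: [0.5, -17.0, 14.2]
opening: 0.0248
grasp_force: 59.1
```

```bash
python3 st.py|tail -2
```

```text
zo 0.019 e(y) 0.352 e(z) 0.269 rad 0.0898 lever Nm F 0.81 net 0.114 pinchT on tool 0.696
e 0.269 lever 1.091 fwd 16.9 square 9.2 T.187 0.36
```

Call:
{"fn": "play_rows", "kwargs": {
  "steps": [
    [[0.0002,0,0.0005,0],[0.0002,0,0.0005,0],[0,0,0,0],[0,0,0,0],[0,0,0,0]]
  ]
}}

```text
time: 15.37
ee_pos: [0.5721, -0.0216, 0.0565]
tcp_rot: [179.7, 0.4, 93.6]
wrist_force: [-1.0, -19.4, 14.0]
opening: 0.0245
grasp_force: 59.0
```

```bash
python3 st.py|tail -2
```

```text
zo 0.019 e(y) 0.354 e(z) 0.258 rad 0.0894 lever Nm F 0.752 net -0.112 pinchT on tool 0.864
e 0.258 lever 1.102 fwd 19.3 square 8.6 T.187 0.48
```

Call:
{"fn": "play_rows", "kwargs": {
  "steps": [
    [[-0.0001,0,0.0007,0],[-0.0001,0,0.0008,0],[0,0,0,0],[0,0,0,0],[0,0,0,0]]
  ]
}}

```text
time: 15.78
ee_pos: [0.5721, -0.0217, 0.0549]
tcp_rot: [179.7, 0.4, 93.6]
wrist_force: [-0.6, -19.0, 12.7]
opening: 0.0249
grasp_force: 58.8
```

```bash
python3 st.py|tail -2
```

```text
zo 0.019 e(y) 0.35 e(z) 0.24 rad 0.0891 lever Nm F 0.679 net -0.258 pinchT on tool 0.937
e 0.24 lever 1.12 fwd 19.0 square 7.8 T.187 0.56
```

Call:
{"fn": "play_rows", "kwargs": {
  "steps": [
    [[-0.0001,0,0.0007,0],[-0.0001,0,0.0008,0],[0,0,0,0],[0,0,0,0],[0,0,0,0]]
  ]
}}

```text
time: 16.2
ee_pos: [0.5721, -0.0219, 0.0533]
tcp_rot: [179.7, 0.4, 93.6]
wrist_force: [0.3, -18.0, 13.2]
opening: 0.0248
grasp_force: 58.6
```

```bash
python3 st.py|tail -2
```

```text
zo 0.019 e(y) 0.346 e(z) 0.223 rad 0.0889 lever Nm F 0.779 net 0.028 pinchT on tool 0.751
e 0.223 lever 1.137 fwd 18.0 square 8.9 T.187 0.39
```

Call:
{"fn": "play_rows", "kwargs": {
  "steps": [
    [[-0.0001,0,0.0007,0],[-0.0001,0,0.0008,0],[0,0,0,0],[0,0,0,0],[0,0,0,0]]
  ]
}}

```text
time: 16.62
ee_pos: [0.5721, -0.022, 0.0518]
tcp_rot: [179.8, 0.3, 93.6]
wrist_force: [0.3, -16.3, 12.1]
opening: 0.0248
grasp_force: 58.5
```

```bash
python3 st.py|tail -2
```

```text
zo 0.019 e(y) 0.342 e(z) 0.205 rad 0.0887 lever Nm F 0.744 net 0.265 pinchT on tool 0.479
e 0.205 lever 1.155 fwd 16.3 square 8.5 T.187 0.15
```

Call:
{"fn": "play_rows", "kwargs": {
  "steps": [
    [[-0.0001,0,0.0007,0],[-0.0001,0,0.0008,0],[0,0,0,0],[0,0,0,0],[0,0,0,0]]
  ]
}}

```text
time: 17.03
ee_pos: [0.5722, -0.0222, 0.0503]
tcp_rot: [179.7, 0.3, 93.6]
wrist_force: [0.5, -18.4, 12.2]
opening: 0.0246
grasp_force: 58.5
```

```bash
python3 st.py|tail -2
python3 - <<'E'
from workcell import bot; from h import *
c=bot.camera("wrist");c0=np.array([.5711,-.0259]);a=np.radians(3.73)
X=np.array([np.cos(a),np.sin(a)]);Y=np.array([-np.sin(a),np.cos(a)])
g=cv2.cvtColor(c["img"],cv2.COLOR_BGR2GRAY).astype(int)
def s(z,uv): P=onz(c,[uv],z)[0,:2]-c0; return np.round([P@X,P@Y],4)
for u in (165,180,385,400):
    v=5+np.argmin(np.diff(g[5:95,u])); print(u,v,s(.05,(u,v+.5)))
b=bot.camera("side")["img"][170:320,160:360]
cv2.imwrite("pics/w5.png",cv2.hconcat([cv2.resize(c["img"],(400,300)),cv2.resize(b,(400,300))]))
E
```

```text
zo 0.019 e(y) 0.336 e(z) 0.19 rad 0.0886 lever Nm F 0.742 net -0.255 pinchT on tool 0.997
e 0.19 lever 1.17 fwd 18.3 square 8.5 T.187 0.63
165 44 [-0.0463  0.1009]
180 43 [-0.0402  0.1011]
385 43 [0.0421 0.101 ]
400 43 [0.0482 0.1012]
```

View pics/w5.png

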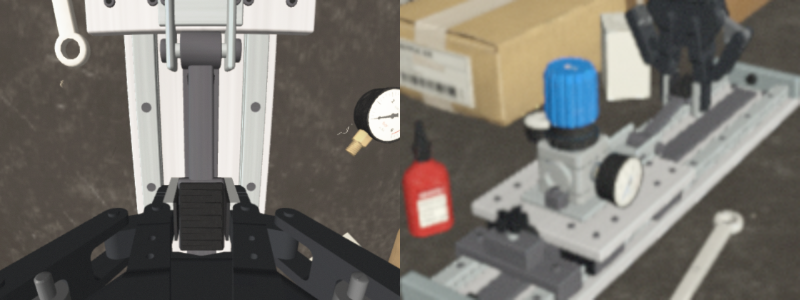

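The carriage's rear edge is still at 0.101, so it is home. The pad is held between the fingers at (203, 215) and hasn't bitten yet, so I'll keep feeling downward.

Call:
{"fn": "play_rows", "kwargs": {
  "steps": [
    [[-0.0001,0,0.0007,0],[-0.0001,0,0.0008,0],[0,0,0,0],[0,0,0,0],[0,0,0,0]]
  ]
}}

```text
time: 17.55
ee_pos: [0.5722, -0.0222, 0.049]
tcp_rot: [179.7, 0.3, 93.6]
wrist_force: [-0.2, -16.6, 13.2]
opening: 0.0248
grasp_force: 58.6
```

```bash
python3 st.py|tail -2
```

```text
zo 0.019 e(y) 0.334 e(z) 0.174 rad 0.0884 lever Nm F 0.888 net 0.147 pinchT on tool 0.74
e 0.174 lever 1.186 fwd 16.5 square 10.2 T.187 0.41
```

Call:
{"fn": "play_rows", "kwargs": {
  "steps": [
    [[-0.0001,0,0.0007,0],[-0.0001,0,0.0008,0],[0,0,0,0],[0,0,0,0],[0,0,0,0]]
  ]
}}

```text
time: 17.97
ee_pos: [0.5722, -0.0222, 0.0476]
tcp_rot: [179.7, 0.3, 93.6]
wrist_force: [-1.6, -15.7, 14.9]
opening: 0.0253
grasp_force: 58.8
```

```bash
python3 st.py|tail -2
```

```text
zo 0.019 e(y) 0.334 e(z) 0.16 rad 0.0881 lever Nm F 1.068 net 0.383 pinchT on tool 0.685
e 0.16 lever 1.2 fwd 15.5 square 12.2 T.187 0.37
```

Call:
{"fn": "play_rows", "kwargs": {
  "steps": [
    [[0.0003,0,0.0007,0],[0.0003,0,0.0008,0],[0,0,0,0],[0,0,0,0],[0,0,0,0]]
  ]
}}

```text
time: 18.38
ee_pos: [0.5722, -0.0221, 0.0463]
tcp_rot: [179.7, 0.4, 93.6]
wrist_force: [-1.6, -18.4, 16.5]
opening: 0.0248
grasp_force: 58.9
```

```bash
python3 st.py|tail -2
```

```text
zo 0.019 e(y) 0.337 e(z) 0.145 rad 0.0878 lever Nm F 1.19 net 0.383 pinchT on tool 0.806
e 0.145 lever 1.215 fwd 18.3 square 13.7 T.187 0.44
```

Call:
{"fn": "play_rows", "kwargs": {
  "steps": [
    [[0.0003,0,0.0007,0],[0.0003,0,0.0008,0],[0,0,0,0],[0,0,0,0],[0,0,0,0]]
  ]
}}

```text
time: 18.8
ee_pos: [0.5722, -0.022, 0.0447]
tcp_rot: [179.7, 0.4, 93.5]
wrist_force: [-1.6, -21.1, 15.1]
opening: 0.0246
grasp_force: 58.8
```

```bash
python3 st.py|tail -2
```

```text
zo 0.019 e(y) 0.342 e(z) 0.127 rad 0.0874 lever Nm F 1.066 net 0.164 pinchT on tool 0.902
e 0.127 lever 1.233 fwd 21.0 square 12.3 T.187 0.48
```

Call:
{"fn": "play_rows", "kwargs": {
  "steps": [
    [[0,0,0,0],[0,0,0,0],[0,0,0.0005,0],[0,0,0,0],[0,0,0,0]]
  ],
  "squeeze": 100
}}

```text
time: 19.22
ee_pos: [0.5723, -0.0221, 0.0444]
tcp_rot: [179.7, 0.4, 93.5]
wrist_force: [-2.9, -21.6, 16.4]
opening: 0.0241
grasp_force: 97.4
```

```bash
python3 st.py|tail -2
```

```text
zo 0.019 e(y) 0.338 e(z) 0.124 rad 0.0876 lever Nm F 1.182 net 0.209 pinchT on tool 0.974
e 0.124 lever 1.236 fwd 21.4 square 13.7 T.187 0.55
```

Call:
{"fn": "play_rows", "kwargs": {
  "steps": [
    [[0,0,0.0005,0],[0,0,0.0005,0],[0,0,0,0],[0,0,0,0],[0,0,0,0]]
  ]
}}

```text
time: 19.63
ee_pos: [0.5723, -0.0222, 0.0439]
tcp_rot: [179.7, 0.4, 93.5]
wrist_force: [-4.0, -21.3, 19.6]
opening: 0.0239
grasp_force: 97.7
```

```bash
python3 st.py|tail -2
```

```text
zo 0.019 e(y) 0.335 e(z) 0.119 rad 0.0876 lever Nm F 1.474 net 0.644 pinchT on tool 0.83
e 0.119 lever 1.241 fwd 21.0 square 17.0 T.187 0.41
```

Call:
{"fn": "play_rows", "kwargs": {
  "steps": [
    [[0.0003,0,0.0005,0],[0.0002,0,0.0004,0],[0,0,0,0],[0,0,0,0],[0,0,0,0]]
  ]
}}

```text
time: 20.05
ee_pos: [0.5723, -0.0223, 0.0436]
tcp_rot: [179.7, 0.5, 93.5]
wrist_force: [-5.2, -24.0, 24.2]
opening: 0.0241
grasp_force: 98.0
```

```bash
python3 st.py|tail -2
```

```text
zo 0.019 e(y) 0.332 e(z) 0.115 rad 0.0876 lever Nm F 1.852 net 0.968 pinchT on tool 0.884
e 0.115 lever 1.245 fwd 23.6 square 21.3 T.187 0.41
```

Call:
{"fn": "play_rows", "kwargs": {
  "steps": [
    [[0.0003,0,0.0003,0],[0.0002,0,0.0003,0],[0,0,0,0],[0,0,0,0],[0,0,0,0]]
  ]
}}

```text
time: 20.47
ee_pos: [0.5723, -0.0223, 0.0434]
tcp_rot: [179.7, 0.5, 93.5]
wrist_force: [-6.0, -28.2, 27.1]
opening: 0.0236
grasp_force: 98.3
```

```bash
python3 st.py|tail -2
```

```text
zo 0.019 e(y) 0.332 e(z) 0.113 rad 0.0876 lever Nm F 2.071 net 0.914 pinchT on tool 1.157
e 0.113 lever 1.247 fwd 27.8 square 23.8 T.187 0.6
```

Call:
{"fn": "play_rows", "kwargs": {
  "steps": [
    [[0,0,0.0002,0],[0,0,0,0],[0,0,0,0],[0,0,0,0],[0,0,0,0]]
  ]
}}

```text
time: 20.88
ee_pos: [0.5724, -0.0223, 0.0433]
tcp_rot: [179.7, 0.5, 93.5]
wrist_force: [-6.1, -27.6, 28.1]
opening: 0.0237
grasp_force: 98.4
```

```bash
python3 st.py|tail -2
```

```text
zo 0.019 e(y) 0.331 e(z) 0.112 rad 0.0876 lever Nm F 2.167 net 1.078 pinchT on tool 1.089
e 0.112 lever 1.248 fwd 27.1 square 24.9 T.187 0.55
```

Call:
{"fn": "play_rows", "kwargs": {
  "steps": [
    [[0,0,0,0],[0,0,0,0],[0,0,0,0],[0,0,0,0],[0,0,0,0]]
  ],
  "gripper": 0.05
}}

```text
time: 21.3
ee_pos: [0.5701, -0.0169, 0.0381]
tcp_rot: [-179.9, -0.0, 93.8]
wrist_force: [-0.5, -0.2, -0.2]
opening: 0.05
grasp_force: 0.0
```

Call:
{"fn": "play_rows", "kwargs": {
  "steps": [
    [[0,0,-0.005,0],[0,0,-0.015,0],[0,0,-0.025,0],[0,0,-0.03,0],[0,0,-0.03,0]]
  ]
}}

```text
time: 21.72
ee_pos: [0.5698, -0.0171, 0.1445]
tcp_rot: [-179.9, -0.0, 93.7]
wrist_force: [-0.1, -0.5, 0.0]
opening: 0.0498
grasp_force: 0.0
```

```bash
python3 st.py|head -1
python3 - <<'E'
from workcell import bot; from h import *
c=bot.camera("wrist");c0=np.array([.5711,-.0259]);a=np.radians(3.73)
X=np.array([np.cos(a),np.sin(a)]);Y=np.array([-np.sin(a),np.cos(a)])
b=bot.camera("side")["img"][170:320,160:360]
cv2.imwrite("pics/w6.png",cv2.hconcat([cv2.resize(c["img"],(400,300)),cv2.resize(b,(400,300))]))
g=cv2.cvtColor(c["img"],cv2.COLOR_BGR2GRAY).astype(int)
def s(z,uv): P=onz(c,[uv],z)[0,:2]-c0; return np.round([P@X,P@Y],4)
for u in (190,200,350,360):
    d=np.diff(g[40:200,u]);v=40+np.argmin(d); print(u,v,s(.05,(u,v+.5)))
E
```

```text
t 21.7167 rel [-0.0007  0.0089  0.1445] rot [-1.7993e+02 -1.0000e-02  9.3750e+01] F slide [-0.1 -0.5  0. ] open 0.04975360716764868 0.0
190 82 [-0.0641  0.1018]
200 83 [-0.0573  0.1011]
350 83 [0.0446 0.1011]
360 54 [0.0507 0.1199]st.py:10: RuntimeWarning: invalid value encountered in arcsin
  e=np.arcsin((p[2]+.019-.052)/.092);f=-np.array([w[:2]@Y,w[2]])
```

View pics/w6.png

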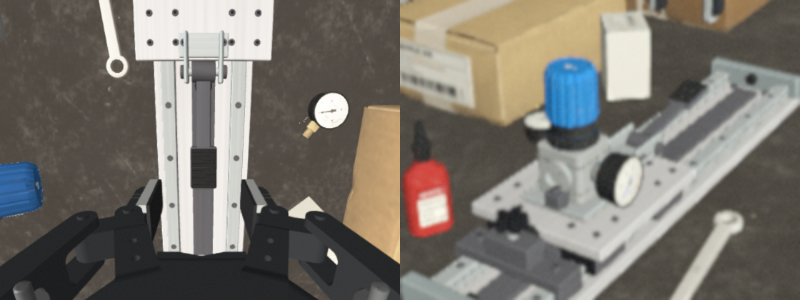

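The rear edge still reads 0.101 after letting go, so the carriage is home. The pedal is down at wrist pixel (203, 167), and the spanner, gauge, bottle and box have not moved. Handing in.

```bash
python3 -c "
from workcell import bot;print(bot.job_done())"
```

```text
the job is handed in; nothing more can be done
None
```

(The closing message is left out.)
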